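Ready a vacuum canister for the pump

ROBOT

A 6-joint arm with a two-finger parallel gripper is mounted at the origin on the work surface; the furniture and walls round the work are solid. World frame = base frame: x ahead of the robot, y to its left, z up, the work surface at z = 0. Lengths are in m, angles in degrees, forces in N, time in s.
With the tool pointing down it reaches from about 0.375 to 0.9 m from the base axis. Payload 3.1 kg.
Tool frame: the origin (TCP) lies midway between the tips of the shut fingers; the grasp point (between the pads) lies 19 mm behind it; z points along the fingers, y is the line along which they close (so a half turn about z gives the same grasp; the last joint's range is limited). The gripper opens to 85 mm and grips with 20 to 120 N. Pads are 22 mm wide; open, the fingers measure 114 mm over their backs; the gripper's body (76 mm by 85 mm) begins 54 mm behind the grasp point. The pads swing forward as they close: fully open they stand 13 mm farther back than shut.
Start: joints at [-78.295, 30.224, 82.088, -0, 67.689, -10.227], TCP at [0.233, -0.58, 0.231] pointing down, gripper open.
Joint ranges: [-176.69, 176.69], [-43.24, 126.21], [12.49, 139.97], [-82, 262], [0, 151.66], [-163.58, 163.58]. Speed limits (degrees/s): [159.86, 159.86, 180, 180, 180, 180].

INTERFACE

Orientations are given as a 3x3 rotation matrix whose columns are the frame's x, y, z axes.
In Python, from cell import * gives the robot as it stands. The module is installed in compiled form; this text tells all that it offers.
- The arm moves only by the shell command python3 -m creep 'ROWS' [FORCE]. ROWS is JSON, a list that holds one entry, the list of rows, each a list of 5 numbers: the closure, from -1 (fully open) to 1 (shut), then the shift along the tool's x, y, z in cm, then the turn about the tool's z in degrees. In form: [[[claw, tx, ty, tz, turn], ...]]. A call has 1 to 20 rows; each row shifts and turns the commanded pose from where the row before left it, along the tool's axes as they then stand; what a row does not reach is not made up. A row lasts 1/8 s, in which the tool goes at most 62.5 mm and 10.7 degrees, less where a joint would pass 70% of its speed; a pose out of reach is approached as far as the arm can. A call with a gripper value outside its range is refused whole. The fingers move at their own pace and stop on an object; FORCE is the grip in N (left out, the last holds). Time passes only in rows, so rows that do not move let the fingers close. It gives the time, the measured TCP pose, the force, the opening and the grip force at its end, in the units of the state.
- get_state(): the state, without advancing time (a new reading comes with each control period).
- snapshot(name): name is "side" or "top"; returns a dict with "img" (480x640x3 uint8, red, green, blue), "fov_y" (degrees; the focal length in pixels is half the picture's height over the tangent of half this angle, whatever the lens; pixels are square), "cx", "cy" (the principal point, pixels), "k1" (the pictures are not rectified: a ray, as slopes to the right and down, at radius r is drawn at 1 + k1 r^2 times it, then the intrinsics apply), "position" and "orientation" of the camera in the world. Camera axes: x right, y down, z forward; pixel columns grow to the right and rows downward; lengths in m; the calibration is good to about 2 mm. A picture is of the moment at which its call begins. There is no depth.
- finish_job(): hands the job in; it is judged then, once.
Trained networks look in a picture, given as the dict that the camera call returned (one of the last four; its "shot" number tells which), for a name from the list of things; names that differ only in an ending like _2 or _b are one class to them, and where a whole thing is asked for, a point or a joint stands for the part that bears it (a point fixed in the world has none). Each returns a list of dicts, best first, with "score" (0 to 1); they miss things now and then, are a little off and sometimes report something else, mostly with a low value. They report only what shows in the picture. A call takes as long as a camera call.
- recognise(picture, target): "position" ([x, y, z] in m, in world coordinates, good to about 4 mm: the middle of the surface that is visible of it).
- regions_of(picture, target): "region" (480x640 bool, what is visible of it).
The state is a dict: "time": time; "joint_positions": joint angles; "qvel": joint speeds; "effort": joint torques, N m; "ee_pos": TCP position; "ee_rot": TCP orientation; "wrist_force": force on the tool from outside, world axes, zero at the start; "moment": the same for the moment, N m; "opening": finger opening in m; "grasp_force": force on a finger pad.
Only numpy, scipy, OpenCV 4.12 (cv2) and the standard library are available. Lean on these libraries where they do the work, as an engineer would, in place of code of your own. Each camera call takes 0.05 s, during which the arm holds its last target. There are 200 camera calls.

TASK

Get the small vacuum canister ready for its pump. Shut the green lid fully, swing the red-handled wire bail over the lid until it snaps past centre and clamps it, then unscrew the knurled brass lock nut on the slanting valve all the way to its stop, and finally press the freed red valve tip right in and let it spring back out. Leave the mug and the red-topped stamp where they stand.

Things in the scene. Friction and masses are not known exactly. Their poses are not given: they have to be found in the camera images.
- canister: Fixed steel canister on a 120 x 240 x 8 mm plate. Origin: on its axis at worktop height; x to the rear (lid hinge side), y left, z up; its front (-x) faces the robot within about 15 degrees. Radius 50 mm, rim at z = 78 mm, shut domed lid up to 94 mm. Blue valve block at its right: y = -147 to -103 mm, x = -23 to 27 mm, top at z = 48 mm. Nothing hangs above.
- lid (a joint): Green lid's hinge at the rear, rad: 0 shut, positive open (front edge rises); starts half open, 0.6 to 1.1. It stays where it is left (friction about 0.1 N m) and is pushed shut from above near its front edge.
- lid_hinge (a point): Middle of the lid's hinge axis (54 mm behind the canister's axis, z = 78 mm); the axis runs along the canister's y. Axes as the canister's.
- lid_front (a point): Point on the lid's outer (top) face near its front edge, a good place to push: 94 mm in front of the hinge axis and 13.5 mm above it when shut; moves with the lid; z axis is the outward normal. Behind it two 7 mm thick black round saddles stand on the lid at y = +33 and -33 mm; with the lid shut at x = -4 to 39 mm of the canister, up to z = 122 mm.
- bail (a joint): Wire bail's hinge, rad: 0 at its front stop, leaning to the robot 30 degrees above level; grows as it swings up and back over the lid; 1.05 upright; 1.34 rear stop, clamped. With the lid shut the bar meets two sprung saddles at about 1.09 (resistance up to about 6 N at the bar), passes centre at 1.22 and then snaps to the rear stop and stays.
- bail_hinge (a point): Middle of the bail's hinge axis: on the canister's axis, z = 30 mm; the axis runs along the canister's y. Axes as the canister's.
- bail_bar (a point): Middle of the bail's red cross bar, a sleeve 10 mm thick and 96 mm long, parallel to the canister's y, 95 mm from the bail hinge axis; wire legs at y = +60 and -60 mm. Axes turn with the bail. At the front stop its centre is 32 mm ahead of the canister's rim, at z = 77 mm; it ends 27 mm behind the canister's axis at z = 121 mm.
- nut (a joint): Turn of the lock nut, rad: 0 screwed down tight, grows as it is unscrewed (counter-clockwise seen from the valve tip's end); hard stop at 3.0. Turning takes about 0.02 N m; the nut climbs 9 mm a turn on the valve pin (4.3 mm in all) and stays at the angle where it is left.
- nut_mid (a point): Centre of the knurled brass lock nut, 14 mm diameter, 10 mm tall. z axis: valve axis, pointing out of the valve (up and to the front, 35 degrees from vertical); x, y turn with the nut. Below the nut the stem is 9 to 10 mm thick for 20 mm, then a collar of 18 mm; above, the pin (5 mm, button 9 mm) fits between gripping fingers and ends 21 mm above the nut's centre when tight.
- tip (a joint): Travel of the valve pin, m: 0 out, 0.004 fully pressed in. Spring 3.2 N at the start, 6.4 N fully in; it returns by itself. The nut rides on the pin and seats on the stem, so the tip cannot be pressed while the nut is tight, and only as far as the nut is unscrewed (1.4 mm per rad).
- tip_end (a point): End of the red button on the valve pin, 9 mm diameter, the point to press; z axis points out along the valve axis; press along -z.
- mug: White mug, 78 mm wide (110 with handle), 97 mm tall, to the right of the valve; origin at the centre of its underside. Leave alone.
- date_stamp: Standing self-inking stamp with a red top, 36 x 50 mm, 87 mm tall, 140 to 165 mm to the left of the canister's axis; origin at the centre of its underside. Leave alone.

How it is judged (in metres and radians):
On the way, in this order (a step that is already met when the one before it is completed fails the run):
1. the lid is shut (value of joint lid below 0.06 rad and value of joint bail below 1 rad), for 0.2 s.
2. the bail is over centre and clamps the lid (value of joint bail above 1.28 rad and value of joint lid below 0.06 rad), for 0.2 s.
3. the lock nut is unscrewed to its stop (value of joint nut above 2.7 rad), for 0.2 s.
4. the valve tip is pressed right in (value of joint tip above 0.003 m), for 0.1 s.
At the end, for the whole second after the job is handed in: The lid is shut (within 0.06 rad), the bail stands clamped at its rear stop (beyond 1.28 of 1.34 rad), the lock nut is unscrewed (beyond 2.7 of 3.0 rad) and the valve tip has sprung back out (within 1 mm) (all of step 2 and value of joint nut above 2.7 rad and value of joint tip below 0.001 m); the robot touches nothing.
It fails at once if the mug is moved more than 25 mm or tipped (distance of mug from where it was at the start of the episode above 0.025 m or angle between mug's own z axis and vertical above 0.35 rad).
It fails at once if the stamp is moved more than 25 mm or tipped (distance of date_stamp from where it was at the start of the episode above 0.025 m or angle between date_stamp's own z axis and vertical above 0.35 rad).
It also fails if it takes over 72 s, if anything falls off the work surface, if the arm or the gripper's body presses on something with over 40 N, if the wrist force passes 120 N, or if a joint passes its speed limit or range.

## Working session

There is one attempt and no reset: what is moved stays moved. The work goes in short steps, Python scripts to look and compute and a shell command to move; the robot and the scene stay as the last step left them, time stands still between calls to the robot, and variables do not carry over. Pictures are saved under pics/ and viewed, at most 13 in all, crops included, and the job is handed in when it is done.

```bash
mkdir -p pics
python3 - <<'E'
from cell import *
import cv2,numpy as np
s=get_state();print(s)
for n in("side","top"):
    p=snapshot(n);cv2.imwrite(f"pics/{n}0.png",p["img"][:,:,::-1])
    print(n,{k:p[k] for k in p if k!="img"})
    for t in("canister","lid","lid_hinge","lid_front","bail","bail_bar","nut","nut_mid","tip","tip_end","mug","date_stamp"):
        try:print(t,[(np.round(d["position"],4).tolist(),round(d["score"],2)) for d in recognise(p,t)[:2]])
        except Exception as e:print(t,e)
E
```

```text
{'time': 0.0, 'joint_positions': array([-7.82969200e+01,  3.02780279e+01,  8.21572675e+01,  1.66657818e-03,
        6.76876706e+01, -1.02283232e+01]), 'qvel': array([-0.04243316,  0.02065273,  0.02192272, -0.07063307,  0.02942985,
       -0.00692048]), 'effort': array([-3.25212441e-04, -4.42349660e+01, -1.78023988e+01, -8.68244979e-05,
        8.53881153e-03, -7.58409442e-06]), 'ee_pos': array([ 0.23331269, -0.57905055,  0.23033877]), 'ee_rot': array([[ 9.27635902e-01,  3.73485562e-01, -4.08977069e-04],
       [ 3.73485564e-01, -9.27633599e-01,  2.10700458e-03],
       [ 4.07554921e-04, -2.10728013e-03, -9.99997697e-01]]), 'wrist_force': array([ 0.38239045, -0.52581888,  0.07393794]), 'moment': array([ 0.00575387,  0.00662448, -0.01891997]), 'grasp_force': 0.0, 'opening': 0.08529746045020388}
side {'fov_y': 50.39173629392868, 'cx': 321.44666310439624, 'cy': 244.82644226615594, 'k1': -0.14098842200140901, 'position': array([0.02778103, 0.80857713, 0.51802138]), 'orientation': array([[-0.79903849, -0.2473529 ,  0.54804565],
       [-0.60127917,  0.33010275, -0.72766443],
       [-0.000
[... 769 characters left out ...]
64839,  0.06772548],
       [-0.99972774,  0.01191672,  0.02006075],
       [-0.02082064, -0.06749574, -0.99750229]]), 'shot': 2}
canister [([0.5779, 0.05, 0.0074], 0.72)]
lid [([0.603, 0.0811, 0.1385], 0.8), ([0.5784, 0.0527, 0.006], 0.35)]
lid_hinge [([0.5775, 0.0547, 0.0065], 0.68)]
lid_front [([0.6024, 0.0872, 0.1398], 0.8)]
bail [([0.5095, 0.0884, 0.0756], 0.85)]
bail_bar [([0.5652, -0.1438, 0.063], 0.75), ([0.506, 0.0856, 0.0803], 0.66)]
nut []
nut_mid [([0.5545, -0.0376, 0.0808], 0.57)]
tip [([0.5548, -0.0397, 0.0842], 0.63)]
tip_end [([0.5557, -0.0349, 0.079], 0.3)]
mug [([0.5648, -0.1469, 0.061], 0.95), ([0.5548, -0.0347, 0.0819], 0.39)]
date_stamp [([0.6031, 0.2316, 0.0817], 0.57)]
```

View pics/side0.png

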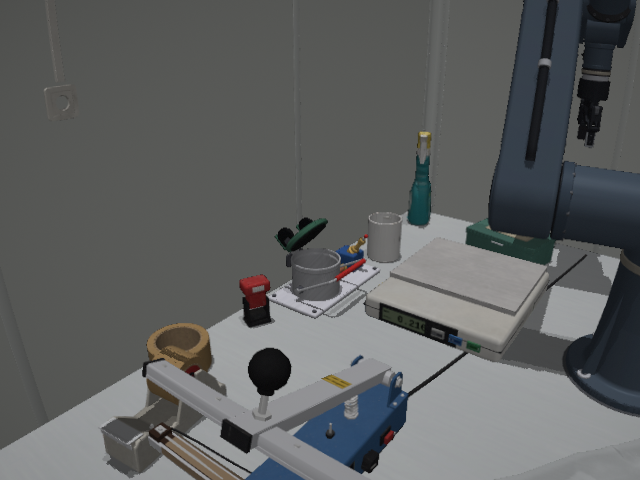

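View pics/top0.png

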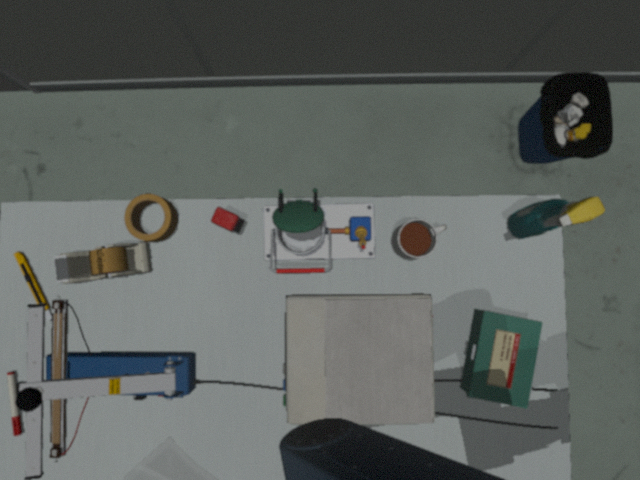

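```bash
cat > h.py <<'E'
import numpy as np,cv2
from cell import *
def cam(p):
    f=240/np.tan(np.radians(p["fov_y"]/2));return f,np.array(p["position"]),np.array(p["orientation"])
def proj(p,X):
    f,c,R=cam(p);q=(np.atleast_2d(X)-c)@R;s=q[:,:2]/q[:,2:];r2=(s**2).sum(1,keepdims=True)
    return s*(1+p["k1"]*r2)*f+[p["cx"],p["cy"]]
def ray(p,uv):
    f,c,R=cam(p);d=(np.array(uv)-[p["cx"],p["cy"]])/f;s=d.copy()
    for _ in range(20):s=d/(1+p["k1"]*(s@s))
    v=R@np.r_[s,1];return c,v/np.linalg.norm(v)
def tri(obs):
    A=np.zeros((3,3));b=np.zeros(3)
    for c,v in obs:
        M=np.eye(3)-np.outer(v,v);A+=M;b+=M@c
    return np.linalg.solve(A,b)
def crop(p,u0,v0,w,h,k,name):
    cv2.imwrite(name,cv2.resize(p["img"][v0:v0+h,u0:u0+w,::-1],None,fx=k,fy=k,interpolation=cv2.INTER_CUBIC))
E
python3 - <<'E'
from h import *
import pickle
s=snapshot("side");t=snapshot("top")
pickle.dump((s,t),open("p0.pkl","wb"))
a=cv2.resize(s["img"][210:320,260:385],None,fx=5,fy=5,interpolation=2)
b=cv2.resize(t["img"][185:280,255:385],None,fx=6,fy=6,interpolation=2)
cv2.imwrite("pics/s1.png",a[:,:,::-1]);cv2.imwrite("pics/t1.png",b[:,:,::-1])
E
```

```text
(no output)
```

View pics/s1.png

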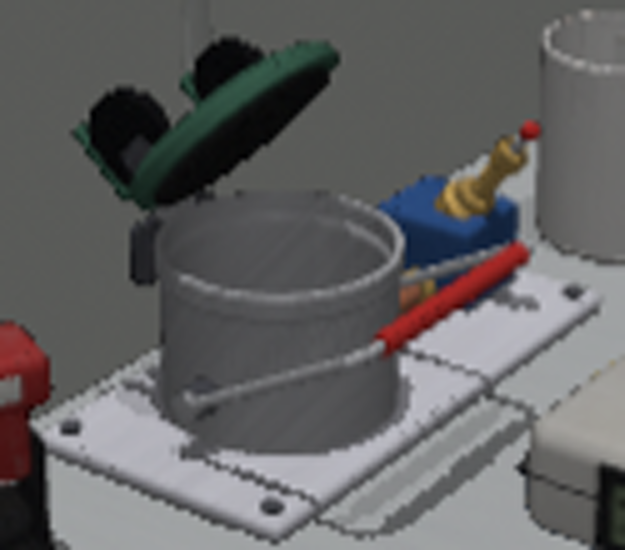

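View pics/t1.png

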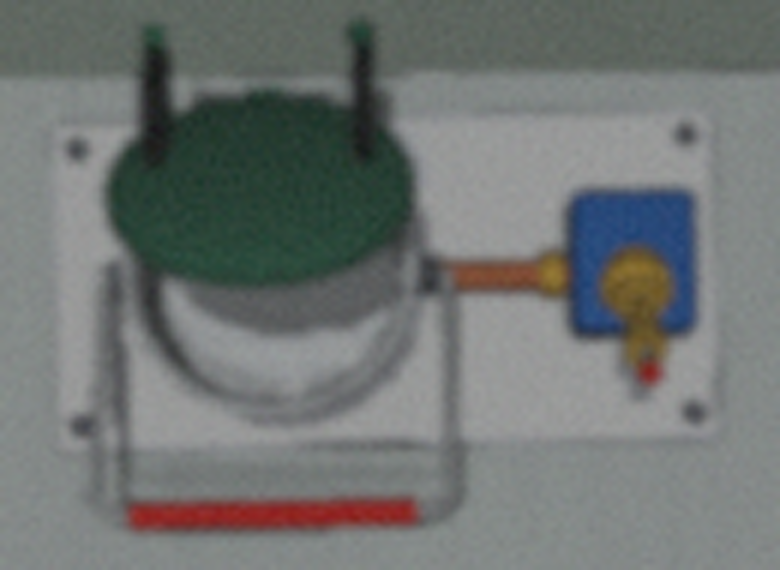

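```bash
cat > fit.py <<'E'
from h import *
import pickle
from scipy.optimize import least_squares
s,t=pickle.load(open("p0.pkl","rb"))
T=lambda a:(255+(a[0]+.5)/6-.5,185+(a[1]+.5)/6-.5)
S=lambda a:(260+(a[0]+.5)/5-.5,210+(a[1]+.5)/5-.5)
def pl(p,uv,z):
    c,v=ray(p,uv);return c+v*(z-c[2])/v[2]
sc=[pl(t,T(a),.008) for a in((77,149),(685,133),(81,426),(694,411))]
for a,b in((0,1),(2,3)):d=sc[b]-sc[a];print("yaw",np.degrees(np.arctan2(d[0],-d[1])),np.linalg.norm(d))
for a,b in((2,0),(3,1)):d=sc[b]-sc[a];print("yaw",np.degrees(np.arctan2(d[1],d[0])),np.linalg.norm(d))
print("screws top",np.round(sc,4)[:,:2].tolist())
print("side",[np.round(pl(s,S(a),.008)[:2],4).tolist() for a in((71,427),(573,291),(272,507))])
tip=tri([ray(t,T((649,373))),ray(s,S((531,130)))]);print("tip",tip)
B=[(-.0823,.048,.0775),(-.0823,-.048,.0775)]
obs=[(t,B[0],T((130,517))),(t,B[1],T((416,511))),(s,B[0],S((382,345))),(s,B[1],S((526,253))),
 (t,(.027,-.103,.048),T((569,191))),(t,(-.023,-.147,.048),T((696,335))),(t,(.027,-.147,.048),T((696,188))),(t,(-.023,-.103,.048),T((569,334)))]
def W(q,X):
    c,n=np.cos(q[2]),np.sin(q[2]);return np.array([q[0]+c*X[0]-n*X[1],q[1]+n*X[0]+c*X[1],X[2]])
f=lambda q:np.concatenate([proj(p,W(q,X))[0]-uv for p,X,uv in obs])
r=least_squares(f,[.58,.08,0.],loss="soft_l1");print(r.x,np.degrees(r.x[2]));print(np.round(f(r.x).reshape(-1,2),1).tolist())
q=r.x;d=tip-W(q,(0,0,0));c,n=np.cos(q[2]),np.sin(q[2]);print("tip in can",c*d[0]+n*d[1],-n*d[0]+c*d[1],d[2])
for az in(-20,-10,0,10,20):
    a=np.radians(az)+q[2];ax=np.array([-np.sin(.611)*np.cos(a),-np.sin(.611)*np.sin(a),np.cos(.611)])
    print(az,[(np.round((proj(s,tip-k*ax)[0]-[260,210])*5+2,0).tolist(),np.round((proj(t,tip-k*ax)[0]-[255,185])*6+2.5,0).tolist()) for k in(.021,.05)])
for al in(.6,.7,.8,.9,1.0,1.1):
    # lid edge front
    R=lambda x,z:W(q,(.054-x*np.cos(al)-z*np.sin(al),0,.078+x*np.sin(al)+z*np.cos(al)))
    print(al,R(.094,.0135),[np.round((proj(s,R(.104,k))[0]-[260,210])*5).tolist()+np.round((proj(t,R(.104,k))[0]-[255,185])*6).tolist() for k in(0,.008)])
E
python3 fit.py
```

```text
yaw 0.7612888235841475 0.21968003933793434
yaw 0.7652815155327928 0.21987684166664828
yaw 0.6184103201175367 0.10021047190043289
yaw 0.7309280290933039 0.10019485213181481
screws top [[0.6332, 0.1582], [0.6361, -0.0615], [0.533, 0.1571], [0.5359, -0.0628]]
side [[0.6355, 0.1599], [0.5383, -0.0627], [0.5346, 0.1593]]
tip [ 0.5471167  -0.03849213  0.09144055]
[0.58388167 0.0864595  0.00418434] 0.23974513013498178
[[-0.8, -0.2], [-0.3, 0.1], [0.5, -0.1], [-0.2, -0.3], [-0.2, -0.1], [0.5, -0.3], [-0.0, 0.1], [0.3, 0.2]]
tip in can -0.03728749213967204 -0.12479670311668216 0.09144055127263308
-20 [([515.0, 158.0], [654.0, 339.0]), ([490.0, 194.0], [663.0, 297.0])]
-10 [([511.0, 159.0], [648.0, 337.0]), ([481.0, 197.0], [649.0, 293.0])]
0 [([508.0, 160.0], [642.0, 337.0]), ([474.0, 201.0], [634.0, 292.0])]
10 [([506.0, 162.0], [635.0, 337.0]), ([469.0, 205.0], [620.0, 293.0])]
20 [([504.0, 164.0], [629.0, 339.0]), ([465.0, 210.0], [606.0, 297.0])]
0.6 [0.55267773 0.08632893 0.14221842] [[349.0, 120.0, 255.0, 350.0], [358.0, 106.0, 254.0, 364.0]]
0.7 [0.5572898  0.08634823 0.14888183] [[335.0, 96.0, 254.0, 329.0], [346.0, 84.0, 253.0, 344.0]]
0.8 [0.56270712 0.0863709  0.15483701] [[320.0, 73.0, 252.0, 304.0], [333.0, 63.0, 251.0, 322.0]]
0.9 [0.56887555 0.08639671 0.16002446] [[304.0, 52.0, 250.0, 277.0], [317.0, 43.0, 250.0, 296.0]]
1.0 [0.57573347 0.08642541 0.16439235] [[286.0, 32.0, 249.0, 247.0], [300.0, 25.0, 248.0, 268.0]]
1.1 [0.58321234 0.0864567  0.16789704] [[267.0, 15.0, 248.0, 215.0], [282.0, 10.0, 247.0, 238.0]]
```

```bash
python3 -m creep '[[[1,0,0,0,10.7],[1,0,0,0,10.7]]]' 30
```

```text
time: 1.65
ee_pos: [0.2335, -0.5797, 0.2313]
ee_rot: [[1.0, 0.003, 0.0], [0.003, -1.0, -0.0], [0.0, 0.0, -1.0]]
wrist_force: [-0.6, 0.1, 0.6]
opening: 0.0517
grasp_force: 0.0
```

Run:
```python
from fit import *
st=get_state();print(st["ee_pos"],st["ee_rot"])
print("scale corner",pl(t,(286,294.5),.055),tri([ray(t,(286,294.5)),ray(s,(367,291))]))
```

```text
yaw 0.7612888235841475 0.21968003933793434
yaw 0.7652815155327928 0.21987684166664828
yaw 0.6184103201175367 0.10021047190043289
yaw 0.7309280290933039 0.10019485213181481
screws top [[0.6332, 0.1582], [0.6361, -0.0615], [0.533, 0.1571], [0.5359, -0.0628]]
side [[0.6355, 0.1599], [0.5383, -0.0627], [0.5346, 0.1593]]
tip [ 0.5471167  -0.03849213  0.09144055]
[0.58388167 0.0864595  0.00418434] 0.23974513013498178
[[-0.8, -0.2], [-0.3, 0.1], [0.5, -0.1], [-0.2, -0.3], [-0.2, -0.1], [0.5, -0.3], [-0.0, 0.1], [0.3, 0.2]]
tip in can -0.03728749213967204 -0.12479670311668216 0.09144055127263308
-20 [([515.0, 158.0], [654.0, 339.0]), ([490.0, 194.0], [663.0, 297.0])]
-10 [([511.0, 159.0], [648.0, 337.0]), ([481.0, 197.0], [649.0, 293.0])]
0 [([508.0, 160.0], [642.0, 337.0]), ([474.0, 201.0], [634.0, 292.0])]
10 [([506.0, 162.0], [635.0, 337.0]), ([469.0, 205.0], [620.0, 293.0])]
20 [([504.0, 164.0], [629.0, 339.0]), ([465.0, 210.0], [606.0, 297.0])]
0.6 [0.55267773 0.08632893 0.14221842] [[349.0, 120.0, 255.0, 350.0], [358.0, 106.0, 254.0, 364.0]]
0.7 [0.5572898  0.08634823 0.14888183] [[335.0, 96.0, 254.0, 329.0], [346.0, 84.0, 253.0, 344.0]]
0.8 [0.56270712 0.0863709  0.15483701] [[320.0, 73.0, 252.0, 304.0], [333.0, 63.0, 251.0, 322.0]]
0.9 [0.56887555 0.08639671 0.16002446] [[304.0, 52.0, 250.0, 277.0], [317.0, 43.0, 250.0, 296.0]]
1.0 [0.57573347 0.08642541 0.16439235] [[286.0, 32.0, 249.0, 247.0], [300.0, 25.0, 248.0, 268.0]]
1.1 [0.58321234 0.0864567  0.16789704] [[267.0, 15.0, 248.0, 215.0], [282.0, 10.0, 247.0, 238.0]]
[ 0.23347515 -0.57974605  0.23132573] [[ 9.99995123e-01  3.12305402e-03  2.72805910e-05]
 [ 3.12305506e-03 -9.99995123e-01 -3.84190460e-05]
 [ 2.71604732e-05  3.85040574e-05 -9.99999999e-01]]
scale corner [0.45229515 0.11515157 0.055     ] [0.45052294 0.11356061 0.05918323]
```

```bash
python3 -m creep '[[[1,2.1,-4.17,0,0],[1,2.1,-4.17,0,0],[1,2.1,-4.17,0,0],[1,2.1,-4.17,0,0],[1,2.1,-4.17,0,0],[1,2.1,-4.17,0,0],[1,2.1,-4.17,0,0],[1,2.1,-4.17,0,0],[1,2.1,-4.17,0,0],[1,2.1,-4.17,0,0],[1,2.1,-4.17,0,0],[1,2.1,-4.17,0,0],[1,2.1,-4.17,0,0],[1,2.1,-4.17,0,0],[1,2.1,-4.17,0,0],[1,2.1,-4.17,0,0],[1,0,0,0,0],[1,0,0,0,0]]]'
```

```text
time: 3.9
ee_pos: [0.5627, 0.0904, 0.2311]
ee_rot: [[1.0, 0.01, -0.001], [0.01, -1.0, -0.0], [-0.001, 0.0, -1.0]]
wrist_force: [0.9, -0.3, -0.2]
opening: 0.0001
grasp_force: 0.0
```

```bash
python3 -m creep '[[[1,0.5,0.4,3,0],[1,0,0,3,0],[1,0,0,1,0],[1,0,0,1,0],[1,0,0,1,0],[1,0,0,1,0],[1,0,0,1,0],[1,0,0,1,0],[1,0,0,0.7,0],[1,0,0,0,0],[1,0,0,0,0]]]'
```

```text
time: 5.28
ee_pos: [0.5687, 0.0866, 0.1044]
ee_rot: [[1.0, 0.009, 0.001], [0.009, -1.0, -0.0], [0.001, 0.0, -1.0]]
wrist_force: [-0.1, 0.8, -0.6]
opening: -0.0001
grasp_force: 0.0
```

```bash
python3 -m creep '[[[1,-0.8,0,0.5,0],[1,0,0,0.3,0],[1,0,0,0.2,0],[1,0,0,0.1,0],[1,0,0,0,0],[1,0,0,0,0]]]'
```

```text
time: 6.02
ee_pos: [0.5601, 0.0866, 0.0935]
ee_rot: [[1.0, 0.009, -0.0], [0.009, -1.0, -0.0], [-0.0, 0.0, -1.0]]
wrist_force: [-2.2, 0.6, 3.9]
opening: 0.0001
grasp_force: 2.0
```

```bash
python3 -m creep '[[[1,0,0,0.1,0],[1,0,0,0.1,0],[1,0,0,0.1,0],[1,0,0,0,0],[1,0,0,0,0]]]'
python3 - <<'E'
from h import *
s=snapshot("side");crop(s,260,150,160,170,4,"pics/s2.png")
E
```

```text
time: 6.65
ee_pos: [0.5601, 0.0866, 0.0931]
ee_rot: [[1.0, 0.01, 0.001], [0.01, -1.0, -0.0], [0.001, 0.0, -1.0]]
wrist_force: [-6.6, -0.2, 20.4]
opening: -0.0002
grasp_force: 10.4
```

View pics/s2.png

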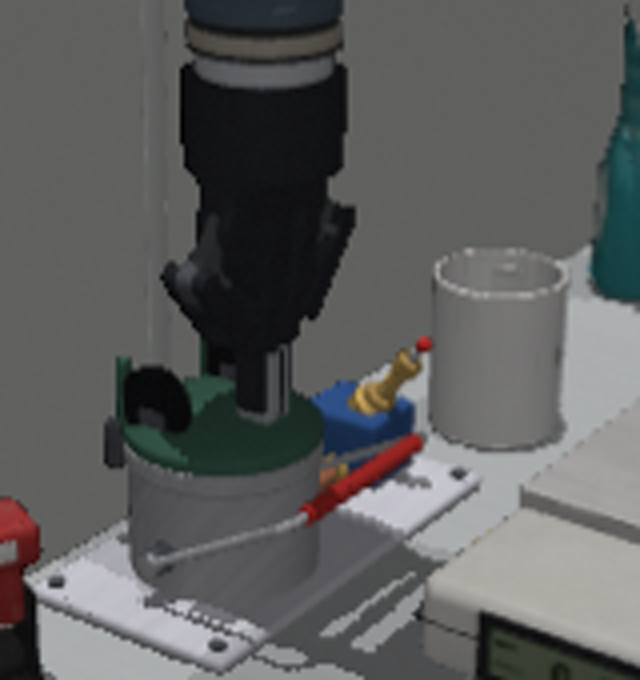

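The picture shows the lid lying flat on the canister (about crop (230,425)), with the fingertips on it and the bail still at its front stop. Next is the bail.

```bash
python3 -m creep '[[[1,0,0,-2,0],[1,0,0,-3,0],[1,-3,0,0,0],[1,-3,0,0,0],[1,-2.8,0,0,0],[1,0,0,0,0],[1,0,0,3,0],[1,0,0,2,0],[1,0,0,1.5,0],[1,0,0,0.6,0],[1,0,0,0,0],[1,0,0,0,0]]]'
```

```text
time: 8.2
ee_pos: [0.4731, 0.0857, 0.0697]
ee_rot: [[1.0, 0.009, 0.002], [0.009, -1.0, -0.0], [0.002, 0.0, -1.0]]
wrist_force: [-0.8, -0.0, -0.2]
opening: -0.0
grasp_force: 0.0
```

```bash
python3 -m creep '[[[1,0.7,0,0,0],[1,0.6,0,0,0],[1,0.5,0,-0.5,0],[1,0.5,0,-0.5,0],[1,0.6,0,-0.6,0],[1,0.6,0,-0.6,0],[1,0.7,0,-0.45,0],[1,0.7,0,-0.45,0],[1,0.75,0,-0.35,0],[1,0.75,0,-0.35,0],[1,0.8,0,-0.25,0],[1,0.8,0,-0.2,0],[1,0.8,0,-0.1,0],[1,0,0,0,0],[1,0,0,0,0]]]'
python3 - <<'E'
from h import *
s=snapshot("side");crop(s,260,150,160,170,4,"pics/s3.png")
E
```

```text
time: 10.07
ee_pos: [0.56, 0.0865, 0.1126]
ee_rot: [[1.0, 0.009, -0.001], [0.009, -1.0, 0.0], [-0.001, -0.0, -1.0]]
wrist_force: [-0.4, -0.4, 0.4]
opening: -0.0001
grasp_force: 0.0
```

View pics/s3.png

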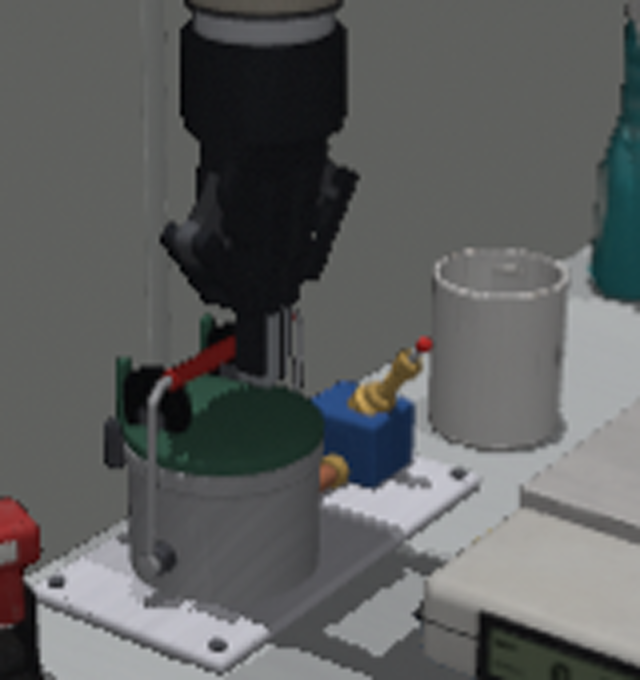

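The bail is now almost upright, with its red bar at crop (205,362) just in front of the saddles. I keep pushing it to the rear.

```bash
python3 -m creep '[[[1,0.6,0,0,0],[1,0.6,0,0,0],[1,0.6,0,0,0],[1,0.6,0,0.1,0],[1,0.6,0,0.1,0],[1,0.5,0,0,0],[1,0.3,0,0,0],[1,0,0,0,0],[1,0,0,0,0]]]'
```

```text
time: 11.25
ee_pos: [0.5947, 0.0871, 0.109]
ee_rot: [[1.0, 0.009, -0.009], [0.009, -1.0, 0.0], [-0.009, -0.0, -1.0]]
wrist_force: [-5.8, 0.4, -4.7]
opening: 0.0004
grasp_force: 2.5
```

```bash
python3 -m creep '[[[1,0.3,0,0,0],[1,0.3,0,0,0],[1,0,0,0,0],[1,0,0,0,0]]]'
python3 - <<'E'
from h import *
s=snapshot("side");print(recognise(s,"bail_bar"))
crop(s,260,150,160,170,4,"pics/s4.png")
E
```

```text
time: 11.75
ee_pos: [0.595, 0.0872, 0.1089]
ee_rot: [[1.0, 0.01, -0.021], [0.01, -1.0, -0.0], [-0.021, -0.0, -1.0]]
wrist_force: [-14.6, -0.5, 4.6]
opening: -0.0002
grasp_force: 7.5
[{'position': [0.6052, 0.144, 0.112], 'score': 0.64}, {'position': [0.593, 0.2444, 0.0504], 'score': 0.29}]
```

View pics/s4.png

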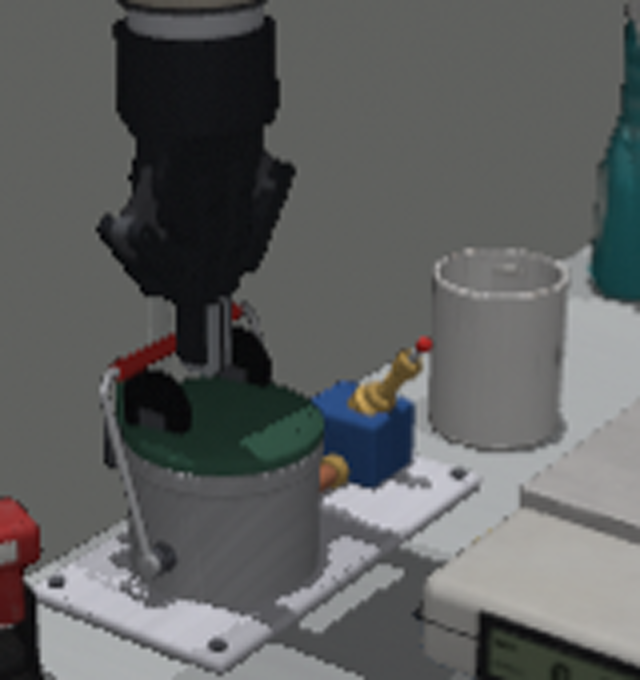

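The bail leans back past the saddles at its rear stop: the bar is at crop (180,340) and the finger meets a stiff stop at 14 N. On to the nut.

```bash
python3 -m creep '[[[1,-1.5,0,0,0],[1,-1,0,-2,0],[1,0,0,-3.5,0],[1,-1.1,3,0,0],[0.2,-1.2,3.5,0,0],[0.2,0,3.5,0,0],[0.2,0,2.6,0,0],[0.2,0,0,0,0],[0.2,0,0,0,0],[0.2,0,0,0,0]]]'
python3 - <<'E'
from h import *
s=snapshot("side");t=snapshot("top");import pickle;pickle.dump((s,t),open("p1.pkl","wb"))
for p in(s,t):
  for n in("nut_mid","tip_end","nut","tip"):
    for d in regions_of(p,n)[:1]:
      v,u=np.nonzero(d["region"]);print(p["shot"],n,round(d["score"],2),u.mean(),v.mean(),len(u),u.min(),u.max(),v.min(),v.max())
E
```

```text
time: 13.1
ee_pos: [0.5576, -0.0386, 0.1658]
ee_rot: [[1.0, 0.01, 0.0], [0.01, -1.0, 0.0], [0.0, -0.0, -1.0]]
wrist_force: [-0.1, 0.4, -1.1]
opening: 0.0338
grasp_force: 0.0
8 nut_mid 0.44 361.0 241.18421052631578 38 358 364 238 244
8 nut 0.49 361.1470588235294 241.02941176470588 34 358 364 238 244
8 tip 0.49 362.27659574468083 239.5744680851064 47 359 366 235 244
```

```bash
python3 -m creep '[[[0.2,-0.1,0,0,10.7],[0.2,0,0,0,10.7],[0.2,0,0,0,10.7],[0.2,0,0,3,0],[0.2,0,0,3,0],[0.2,0,0,2,0],[0.2,0,0,1.8,0],[0.2,0,0,1,0],[0.2,0,0,0,0],[0.2,0,0,0,0]]]' 25; python3 -m creep '[[[1,0,0,0,0],[1,0,0,0,0],[1,0,0,0,0],[1,0,0,0,0],[1,0,0,0,0]]]' 25; python3 -c "
from cell import *;print(get_state()['moment'])"
```

```text
time: 14.85
ee_pos: [0.5569, -0.0397, 0.0584]
ee_rot: [[0.852, -0.523, 0.001], [-0.523, -0.852, -0.0], [0.001, -0.0, -1.0]]
wrist_force: [-0.3, -0.6, 0.4]
opening: 0.0339
grasp_force: 0.0
time: 15.48
ee_pos: [0.5585, -0.038, 0.0588]
ee_rot: [[0.852, -0.523, 0.005], [-0.523, -0.852, 0.002], [0.003, -0.004, -1.0]]
wrist_force: [2.9, 5.9, 0.4]
opening: 0.0169
grasp_force: 23.9
[ 1.61426937 -0.81125236  0.43137225]
```

```bash
python3 -m creep '[[[1,0,0,0,-10],[1,0,0,0,-10],[1,0,0,0,-10]]]' ; python3 -c "
from cell import *;print(get_state()['moment'])";  python3 -m creep '[[[1,0,0,0,-10],[1,0,0,0,-10],[1,0,0,0,-10],[1,0,0,0,0]]]'; python3 -c "
from cell import *;print(get_state()['moment'])"
```

```text
time: 15.85
ee_pos: [0.5597, -0.0376, 0.0589]
ee_rot: [[1.0, -0.024, 0.008], [-0.024, -1.0, 0.002], [0.008, -0.003, -1.0]]
wrist_force: [6.5, 10.4, -2.9]
opening: 0.0124
grasp_force: 24.7
[ 1.45978915 -0.97047921 -0.15666107]
time: 16.35
ee_pos: [0.5576, -0.0369, 0.0585]
ee_rot: [[0.881, 0.472, 0.004], [0.472, -0.881, 0.003], [0.005, -0.001, -1.0]]
wrist_force: [-1.5, 12.6, -0.4]
opening: 0.0125
grasp_force: 78.5
[ 0.07521678 -1.4144464  -1.05022131]
```

```bash
python3 -m creep '[[[0.3,0,0,0,0],[0.3,0,0,0,0],[0.3,0,0,0,0]]]'
python3 - <<'E'
from h import *
s=snapshot("side");t=snapshot("top")
for p in(s,t):
  for n in("nut_mid","nut"):
    for d in regions_of(p,n)[:1]:
      v,u=np.nonzero(d["region"]);print(p["shot"],n,round(d["score"],2),u.mean(),v.mean(),len(u),u.min(),u.max(),v.min(),v.max())
crop(s,330,215,60,50,10,"pics/s5.png")
E
```

```text
time: 16.73
ee_pos: [0.5568, -0.0399, 0.0581]
ee_rot: [[0.879, 0.476, 0.001], [0.476, -0.879, -0.0], [0.0, 0.001, -1.0]]
wrist_force: [0.0, -0.3, 0.2]
opening: 0.0297
grasp_force: 0.0
```

View pics/s5.png

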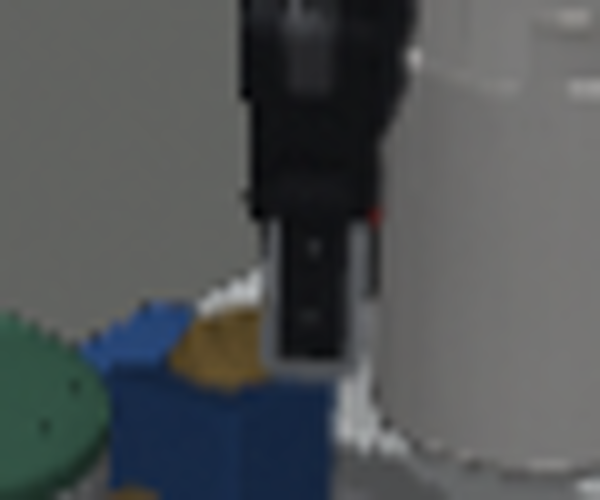

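```bash
python3 -m creep '[[[0.3,0,0,0,10],[0.3,0,0,0,10],[0.3,0,0,0,10],[0.3,0,0,0,10],[0.3,0,0,0,10],[0.3,-0.1,-0.24,0,5],[0.3,0,0,0,0],[1,0,0,0,0],[1,0,0,0,0],[1,0,0,0,0],[1,0,0,0,0]]]'; python3 -m creep '[[[1,0,0,0,-10],[1,0,0,0,-10],[1,0,0,0,-10]]]' ; python3 -c "
from cell import *;print(get_state()['moment'])";  python3 -m creep '[[[1,0,0,0,-10],[1,0,0,0,-10],[1,0,0,0,-5],[1,0,0,0,0]]]'; python3 -c "
from cell import *;print(get_state()['moment'])"; python3 -m creep '[[[0.3,0,0,0,0],[0.3,0,0,0,0],[0.3,0,0,0,5],[0.3,0,0,-3,10],[0.3,0,0,-3,10],[0.3,-1.5,0,-3,0],[0.3,0,0,0,0]]]'
python3 - <<'E'
from h import *
import pickle
s=snapshot("side");t=snapshot("top");s0,t0=pickle.load(open("p1.pkl","rb"))
for p in(s,t):
  for n in("nut_mid","nut"):
    for d in regions_of(p,n)[:1]:
      v,u=np.nonzero(d["region"]);print(p["shot"],n,round(d["score"],2),u.mean(),v.mean(),len(u),u.min(),u.max(),v.min(),v.max())
f=lambda p:cv2.resize(p["img"][225:260,340:375,::-1],None,fx=11,fy=11,interpolation=2)
cv2.imwrite("pics/s6.png",np.hstack([f(s0),f(s)]))
E
```

```text
time: 18.4
ee_pos: [0.5566, -0.037, 0.0578]
ee_rot: [[0.895, -0.447, 0.0], [-0.447, -0.895, -0.0], [0.0, -0.0, -1.0]]
wrist_force: [-0.2, -0.8, -0.7]
opening: 0.0158
grasp_force: 24.6
time: 18.77
ee_pos: [0.556, -0.0371, 0.0582]
ee_rot: [[0.998, 0.064, -0.001], [0.064, -0.998, -0.0], [-0.001, 0.0, -1.0]]
wrist_force: [-0.9, -0.5, 2.7]
opening: 0.0126
grasp_force: 25.0
[-0.27853499  0.14646027 -0.18404681]
time: 19.27
ee_pos: [0.5552, -0.0374, 0.0581]
ee_rot: [[0.882, 0.472, -0.002], [0.472, -0.882, -0.0], [-0.002, -0.001, -1.0]]
wrist_force: [-4.8, -0.7, 4.7]
opening: 0.0124
grasp_force: 76.1
[-2.11637853  0.72958271 -1.49890469]
time: 20.15
ee_pos: [0.5425, -0.0377, 0.1498]
ee_rot: [[0.998, 0.06, 0.005], [0.06, -0.998, -0.001], [0.004, 0.001, -1.0]]
wrist_force: [0.7, -0.4, -0.5]
opening: 0.0297
grasp_force: 0.0
12 nut 0.75 362.74074074074076 238.64814814814815 54 359 367 234 243
```

View pics/s6.png

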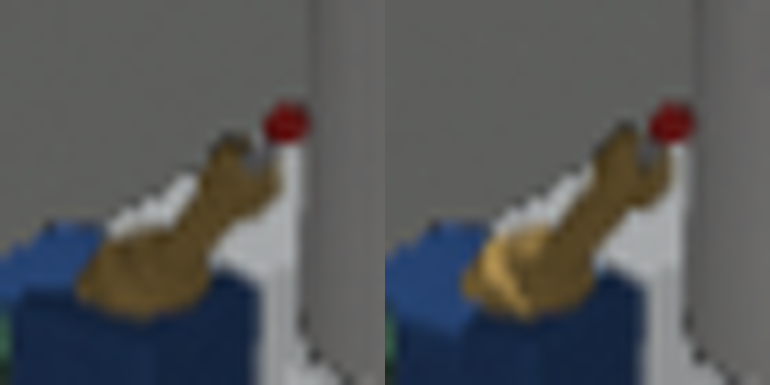

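The nut's upper corner went from crop (235,133) to (240,122): it has climbed about half its travel. I carry on with three more strokes.

```bash
python3 -m creep '[[[0.3,1.35,0,0,8],[0.3,0,0,2,10],[0.3,0,0,3,10],[0.3,0,0,3,10],[0.3,0,0,1,0],[0.3,0,0,0,0],[1,0,0,0,0],[1,0,0,0,0],[1,0,0,0,0],[1,0,0,0,0]]]'; python3 -m creep '[[[1,0,0,0,-10],[1,0,0,0,-10],[1,0,0,0,-10],[1,0,0,0,-10],[1,0,0,0,-10],[1,0,0,0,0]]]' ; python3 -c "
from cell import *;print(get_state()['moment'])"; python3 -m creep '[[[0.3,0,0,0,0],[0.3,0,0,0,0],[0.3,0,0,0,10],[0.3,0,0,0,10],[0.3,0,0,0,10],[0.3,0,0,0,10],[0.3,0,0,0,10],[0.3,0,0,0,0],[1,0,0,0,0],[1,0,0,0,0],[1,0,0,0,0],[1,0,0,0,0]]]';python3 -m creep '[[[1,0,0,0,-10],[1,0,0,0,-10],[1,0,0,0,-10],[1,0,0,0,-10],[1,0,0,0,-10],[1,0,0,0,0]]]' ; python3 -c "
from cell import *;print(get_state()['moment'])"
```

```text
time: 21.7
ee_pos: [0.5558, -0.0367, 0.0581]
ee_rot: [[0.824, -0.567, 0.002], [-0.567, -0.824, 0.0], [0.002, -0.001, -1.0]]
wrist_force: [3.6, 4.1, -7.1]
opening: 0.0177
grasp_force: 24.0
time: 22.45
ee_pos: [0.5543, -0.0372, 0.0587]
ee_rot: [[0.965, 0.264, -0.001], [0.264, -0.965, -0.0], [-0.001, 0.0, -1.0]]
wrist_force: [-1.4, 1.6, 1.9]
opening: 0.0127
grasp_force: 29.0
[ 0.03924892  0.18375815 -0.1634195 ]
time: 23.95
ee_pos: [0.5557, -0.0366, 0.0579]
ee_rot: [[0.824, -0.567, 0.002], [-0.567, -0.824, 0.0], [0.001, -0.001, -1.0]]
wrist_force: [2.3, 5.0, -1.8]
opening: 0.0181
grasp_force: 24.6
time: 24.7
ee_pos: [0.5556, -0.037, 0.0588]
ee_rot: [[0.964, 0.264, 0.002], [0.264, -0.964, -0.0], [0.001, 0.001, -1.0]]
wrist_force: [1.3, 4.4, 5.5]
opening: 0.013
grasp_force: 29.6
[ 0.42650622 -0.17295972 -0.30759662]
```

Two more strokes with moment checks to make sure of the stop.

```bash
python3 -m creep '[[[0.3,0,0,0,0],[0.3,0,0,0,0],[0.3,-0.1,0,-0.2,10],[0.3,0,0,0,10],[0.3,0,0,0,10],[0.3,0,0,0,10],[0.3,0,0,0,10],[0.3,0,0,0,0],[1,0,0,0,0],[1,0,0,0,0],[1,0,0,0,0],[1,0,0,0,0]]]';python3 -m creep '[[[1,0,0,0,-10],[1,0,0,0,-10],[1,0,0,0,-10],[1,0,0,0,-10],[1,0,0,0,-10],[1,0,0,0,0]]]' ; python3 -c "
from cell import *;print(get_state()['moment'])"; python3 -m creep '[[[0.3,0,0,0,0],[0.3,0,0,0,0],[0.3,0,0,0,10],[0.3,0,0,0,10],[0.3,0,0,0,10],[0.3,0,0,0,10],[0.3,0,0,0,10],[0.3,0,0,0,0],[1,0,0,0,0],[1,0,0,0,0],[1,0,0,0,0],[1,0,0,0,0]]]';python3 -m creep '[[[1,0,0,0,-10],[1,0,0,0,-10],[1,0,0,0,-10],[1,0,0,0,-10],[1,0,0,0,-10],[1,0,0,0,0]]]' ; python3 -c "
from cell import *;print(get_state()['moment'])";python3 -m creep '[[[0.3,0,0,0,0],[0.3,0,0,0,0],[0.3,0,0,0,5],[0.3,0,0,-3,10],[0.3,0,0,-3,0],[0.3,-1.5,0,-3,0],[1,0,0,0,0]]]'
python3 - <<'E'
from h import *
import pickle
s=snapshot("side");s0,t0=pickle.load(open("p1.pkl","rb"))
for n in("nut_mid","nut"):
    for d in regions_of(s,n)[:1]:
      v,u=np.nonzero(d["region"]);print(n,round(d["score"],2),u.mean(),v.mean(),len(u),u.min(),u.max(),v.min(),v.max())
f=lambda p:cv2.resize(p["img"][225:260,340:375,::-1],None,fx=11,fy=11,interpolation=2)
cv2.imwrite("pics/s7.png",np.hstack([f(s0),f(s)]))
E
```

```text
time: 26.2
ee_pos: [0.5547, -0.0363, 0.0596]
ee_rot: [[0.825, -0.566, 0.002], [-0.566, -0.825, 0.001], [0.001, -0.002, -1.0]]
wrist_force: [1.9, 5.3, -3.0]
opening: 0.0173
grasp_force: 24.3
time: 26.95
ee_pos: [0.5545, -0.0371, 0.0604]
ee_rot: [[0.964, 0.264, 0.001], [0.264, -0.964, 0.0], [0.001, 0.0, -1.0]]
wrist_force: [2.1, 3.7, 4.4]
opening: 0.0123
grasp_force: 28.4
[ 0.34082608 -0.16767997 -0.17817939]
time: 28.45
ee_pos: [0.5547, -0.0363, 0.0596]
ee_rot: [[0.825, -0.566, 0.002], [-0.566, -0.825, 0.001], [0.001, -0.002, -1.0]]
wrist_force: [2.6, 4.8, -2.4]
opening: 0.0171
grasp_force: 24.3
time: 29.2
ee_pos: [0.5543, -0.0372, 0.0603]
ee_rot: [[0.964, 0.264, 0.001], [0.264, -0.964, 0.0], [0.001, 0.0, -1.0]]
wrist_force: [0.8, 2.8, 4.4]
opening: 0.0126
grasp_force: 28.3
[ 0.29377295 -0.09075792 -0.16586124]
time: 30.08
ee_pos: [0.5391, -0.0377, 0.1515]
ee_rot: [[1.0, 0.007, 0.003], [0.007, -1.0, -0.001], [0.003, 0.001, -1.0]]
wrist_force: [-0.0, 0.2, -0.6]
opening: 0.0127
grasp_force: 0.0
nut 0.42 362.7111111111111 238.44444444444446 45 359 366 235 242
```

View pics/s7.png

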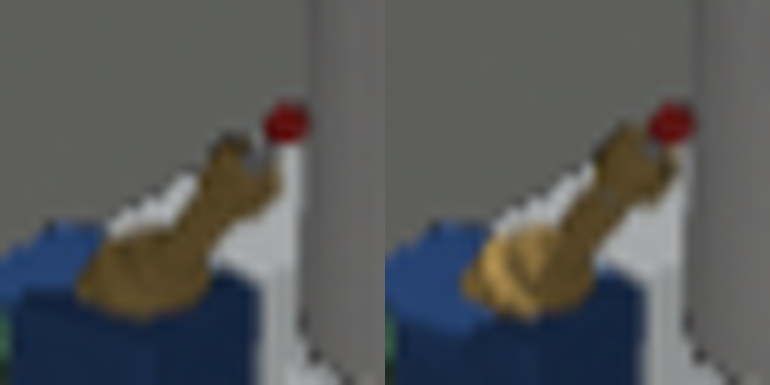

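The nut is now close under the red button (top corner at (248,118)), about a 4 mm climb, so at or near the stop. Two more strokes for certainty; over-turning only slips.

```bash
python3 -m creep '[[[0.3,1.5,0,0,10],[0.3,0,0,2,10],[0.3,0,0,3,10],[0.3,0,0,3,0],[0.3,0,0,1,0],[0.3,0,0,0,0],[1,0,0,0,0],[1,0,0,0,0],[1,0,0,0,0],[1,0,0,0,0]]]' 35; python3 -m creep '[[[1,0,0,0,-10],[1,0,0,0,-10],[1,0,0,0,-10],[1,0,0,0,-10],[1,0,0,0,-10],[1,0,0,0,0]]]' ; python3 -c "
from cell import *;print(get_state()['moment'])"; python3 -m creep '[[[0.3,0,0,0,0],[0.3,0,0,0,0],[0.3,0,0,0,10],[0.3,0,0,0,10],[0.3,0,0,0,10],[0.3,0,0,0,10],[0.3,0,0,0,10],[0.3,0,0,0,0],[1,0,0,0,0],[1,0,0,0,0],[1,0,0,0,0],[1,0,0,0,0]]]';python3 -m creep '[[[1,0,0,0,-10],[1,0,0,0,-10],[1,0,0,0,-10],[1,0,0,0,-10],[1,0,0,0,-10],[1,0,0,0,0]]]' ; python3 -c "
from cell import *;print(get_state()['moment'])";python3 -m creep '[[[0.3,0,0,0,0],[0.3,0,0,0,0],[0.3,0,0,0,10],[0.3,0,0,-3,10],[0.3,0,0,-3,0],[0.3,-1.5,0,-3,0],[1,0,0,0,0]]]'
python3 - <<'E'
from h import *
import pickle
s=snapshot("side");t=snapshot("top");s0,t0=pickle.load(open("p1.pkl","rb"))
S=lambda p:p["img"].astype(float)
for k,p in(("before",s0),("now",s)):
    im=S(p)[228:247,354:372];m=(im[...,0]-im[...,2]>25)&(im[...,0]-im[...,1]<50)
    v,u=np.nonzero(m);w=(im[...,0]-im[...,2])[m];d=(u+354)*.61-(v+228)*.79  # along valve axis in picture
    print(k,len(u),np.percentile(d,[80,90,97]).round(2),d.max().round(2))
for n in("tip_end","tip"):
  for p in(s,t):
    for d in regions_of(p,n)[:1]:
      v,u=np.nonzero(d["region"]);print(n,p["shot"],round(d["score"],2),u.mean(),v.mean(),len(u))
E
```

```text
time: 31.48
ee_pos: [0.5549, -0.0367, 0.06]
ee_rot: [[0.87, -0.493, 0.002], [-0.493, -0.87, 0.0], [0.002, -0.001, -1.0]]
wrist_force: [3.6, 5.5, -9.4]
opening: 0.0153
grasp_force: 33.5
time: 32.22
ee_pos: [0.5529, -0.0376, 0.0607]
ee_rot: [[0.938, 0.346, -0.002], [0.346, -0.938, -0.0], [-0.002, -0.0, -1.0]]
wrist_force: [-3.3, -0.0, 2.4]
opening: 0.012
grasp_force: 47.3
[-0.49211693  0.49556189 -0.48095755]
time: 33.72
ee_pos: [0.5549, -0.0367, 0.0599]
ee_rot: [[0.87, -0.493, 0.002], [-0.493, -0.87, 0.001], [0.001, -0.001, -1.0]]
wrist_force: [3.5, 5.2, -1.2]
opening: 0.0147
grasp_force: 34.4
time: 34.48
ee_pos: [0.5533, -0.0375, 0.0601]
ee_rot: [[0.939, 0.345, -0.001], [0.345, -0.939, 0.0], [-0.001, -0.001, -1.0]]
wrist_force: [-0.8, 1.3, 3.5]
opening: 0.0122
grasp_force: 48.6
[-0.29548591  0.35770488 -0.62483137]
time: 35.35
ee_pos: [0.5394, -0.0377, 0.1517]
ee_rot: [[1.0, 0.007, 0.003], [0.007, -1.0, -0.001], [0.003, 0.001, -1.0]]
wrist_force: [0.4, -0.4, -0.5]
opening: 0.0126
grasp_force: 0.0
before 53 [31.26 34.34 37.98] 38.4
now 68 [33.63 34.86 37.78] 38.4
tip_end 15 0.59 363.2857142857143 238.47619047619048 63
tip_end 16 0.39 299.3958224543081 229.77702349869452 1915
tip 15 0.59 363.0 238.3653846153846 52
```

```bash
python3 -m creep '[[[1,0.5,0,0,0],[1,0,0,3,0],[1,0,0,2.1,0],[1,0,0,0,0],[1,0,0,0,0]]]'; python3 -m creep '[[[1,0.15,0,0.2,0],[1,0.15,0,0.2,0],[1,0.06,0,0.1,0],[1,0,0,0,0]]]'; python3 -m creep '[[[1,0.06,0,0.08,0],[1,0.06,0,0.08,0],[1,0,0,0,0]]]'
```

```text
time: 36.28
ee_pos: [0.5444, -0.0374, 0.0991]
ee_rot: [[1.0, 0.008, 0.0], [0.008, -1.0, -0.0], [0.0, 0.0, -1.0]]
wrist_force: [0.6, 0.7, 0.5]
opening: 0.0002
grasp_force: 0.0
time: 36.78
ee_pos: [0.5479, -0.0374, 0.0943]
ee_rot: [[1.0, 0.008, 0.001], [0.008, -1.0, -0.0], [0.001, 0.0, -1.0]]
wrist_force: [-0.8, 0.7, 3.8]
opening: -0.0002
grasp_force: 2.1
time: 37.15
ee_pos: [0.5491, -0.0374, 0.0926]
ee_rot: [[1.0, 0.008, 0.001], [0.008, -1.0, -0.0], [0.001, 0.0, -1.0]]
wrist_force: [-0.5, 0.1, 6.2]
opening: -0.0
grasp_force: 3.0
```

Contact with the button was at about z 0.095, and the spring force is rising. I keep pressing along the axis until it bottoms out.

```bash
python3 -m creep '[[[1,0.06,0,0.08,0],[1,0.06,0,0.08,0],[1,0,0,0,0]]]'; python3 -m creep '[[[1,0.06,0,0.08,0],[1,0,0,0,0],[1,0,0,0,0]]]';python3 -m creep '[[[1,0.06,0,0.08,0],[1,0,0,0,0],[1,0,0,0,0]]]'
```

```text
time: 37.52
ee_pos: [0.5496, -0.0373, 0.0917]
ee_rot: [[1.0, 0.008, -0.001], [0.008, -1.0, -0.0], [-0.001, 0.0, -1.0]]
wrist_force: [-3.4, 0.1, 11.8]
opening: 0.0001
grasp_force: 5.9
time: 37.9
ee_pos: [0.5496, -0.0373, 0.0915]
ee_rot: [[1.0, 0.008, -0.001], [0.008, -1.0, -0.0], [-0.001, 0.0, -1.0]]
wrist_force: [-4.5, -0.1, 16.3]
opening: -0.0002
grasp_force: 8.3
time: 38.28
ee_pos: [0.5497, -0.0373, 0.0913]
ee_rot: [[1.0, 0.008, -0.003], [0.008, -1.0, -0.0], [-0.003, 0.0, -1.0]]
wrist_force: [-7.1, -0.0, 22.0]
opening: -0.0001
grasp_force: 10.9
```

```bash
python3 -m creep '[[[1,-0.18,0,-0.24,0],[1,-0.12,0,-0.16,0],[1,0,0,0,0]]]'; for i in 1; do python3 -m creep '[[[1,-0.02,0,-0.03,0],[1,0,0,0,0]]]'; done;  python3 -m creep '[[[1,-0.02,0,-0.03,0],[1,0,0,0,0]]]';  python3 -m creep '[[[1,-0.02,0,-0.03,0],[1,0,0,0,0]]]';  python3 -m creep '[[[1,-0.02,0,-0.03,0],[1,0,0,0,0]]]'
```

```text
time: 38.65
ee_pos: [0.5484, -0.0374, 0.0936]
ee_rot: [[1.0, 0.008, 0.001], [0.008, -1.0, -0.0], [0.001, 0.0, -1.0]]
wrist_force: [0.1, 0.6, 5.6]
opening: 0.0
grasp_force: 2.6
time: 38.9
ee_pos: [0.5483, -0.0374, 0.0937]
ee_rot: [[1.0, 0.007, 0.001], [0.007, -1.0, -0.0], [0.001, 0.0, -1.0]]
wrist_force: [-0.4, 0.1, 5.1]
opening: -0.0002
grasp_force: 2.5
time: 39.15
ee_pos: [0.5481, -0.0374, 0.0938]
ee_rot: [[1.0, 0.008, 0.001], [0.008, -1.0, -0.0], [0.001, 0.0, -1.0]]
wrist_force: [-0.5, -0.8, 4.6]
opening: 0.0003
grasp_force: 2.5
time: 39.4
ee_pos: [0.5479, -0.0374, 0.0941]
ee_rot: [[1.0, 0.008, 0.001], [0.008, -1.0, -0.0], [0.001, 0.0, -1.0]]
wrist_force: [0.3, -0.4, 5.1]
opening: 0.0002
grasp_force: 2.5
time: 39.65
ee_pos: [0.5477, -0.0374, 0.0943]
ee_rot: [[1.0, 0.008, 0.001], [0.008, -1.0, -0.0], [0.001, 0.0, -1.0]]
wrist_force: [1.3, -0.1, 6.0]
opening: -0.0003
grasp_force: 2.5
```

```bash
python3 -m creep '[[[1,-0.03,0,-0.04,0],[1,0,0,0,0]]]';  python3 -m creep '[[[1,-0.02,0,-0.03,0],[1,0,0,0,0]]]';  python3 -m creep '[[[1,-0.02,0,-0.03,0],[1,0,0,0,0]]]';  python3 -m creep '[[[1,-0.02,0,-0.03,0],[1,0,0,0,0]]]';  python3 -m creep '[[[1,-0.02,0,-0.03,0],[1,0,0,0,0]]]'
```

```text
time: 39.9
ee_pos: [0.5474, -0.0374, 0.0947]
ee_rot: [[1.0, 0.008, 0.001], [0.008, -1.0, -0.0], [0.001, 0.0, -1.0]]
wrist_force: [1.0, -0.4, 5.4]
opening: -0.0001
grasp_force: 2.4
time: 40.15
ee_pos: [0.5472, -0.0374, 0.095]
ee_rot: [[1.0, 0.007, 0.001], [0.007, -1.0, -0.0], [0.001, 0.0, -1.0]]
wrist_force: [1.0, -0.4, 4.4]
opening: 0.0002
grasp_force: 2.4
time: 40.4
ee_pos: [0.5469, -0.0374, 0.0953]
ee_rot: [[1.0, 0.008, 0.001], [0.008, -1.0, -0.0], [0.001, 0.0, -1.0]]
wrist_force: [2.0, -0.3, 5.0]
opening: -0.0002
grasp_force: 2.4
time: 40.65
ee_pos: [0.5466, -0.0374, 0.0954]
ee_rot: [[1.0, 0.007, 0.0], [0.007, -1.0, -0.0], [0.0, 0.0, -1.0]]
wrist_force: [3.3, -0.6, 3.5]
opening: 0.0004
grasp_force: 1.6
time: 40.9
ee_pos: [0.5457, -0.0372, 0.0955]
ee_rot: [[1.0, 0.008, -0.001], [0.008, -1.0, 0.0], [-0.001, -0.0, -1.0]]
wrist_force: [1.2, -0.4, 2.5]
opening: -0.0002
grasp_force: 1.0
```

Release to hard stop is about 4.2 mm along the axis, so the full travel was reached and the nut is beyond 2.8 rad. Retract and take a last look.

```bash
python3 -m creep '[[[1,-0.4,0,-0.8,0],[1,-1,0,-3,0],[1,-3,0,-4,0],[1,-3,0,-2,0],[1,0,0,0,0],[1,0,0,0,0]]]'
python3 - <<'E'
from h import *
s=snapshot("side");crop(s,230,200,190,140,4,"pics/s8.png")
E
```

```text
time: 41.65
ee_pos: [0.4723, -0.0379, 0.1936]
ee_rot: [[1.0, 0.007, -0.0], [0.007, -1.0, 0.0], [-0.0, -0.0, -1.0]]
wrist_force: [-0.3, 0.7, -0.5]
opening: -0.0003
grasp_force: 0.0
```

View pics/s8.png

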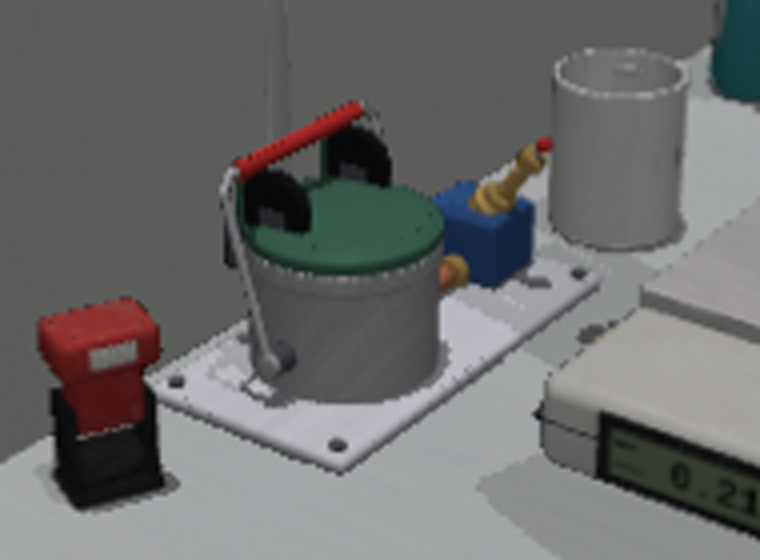

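The lid is shut, the bail is clamped with its bar at (300,140), and the nut sits up close to the red tip (543,145), which is out again. The mug and stamp look undisturbed.

```bash
python3 -c "
from cell import *
print(finish_job())"
```

```text
the job is handed in; nothing more can be done
None
```

I handed the job in at about 42 s: lid shut, bail clamped, nut unscrewed to about its stop (judged from its climb in the pictures and the full tip travel), tip pressed fully and back out, mug and stamp not touched; no verdict was returned.

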